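# Unstack the samples and set them out for testing

## Task

The samples have come back from the ovens stacked two and two: take the stacks apart and set each out for its test, standing upright in the middle of its place - the blue-lidded tub on the balance pan, the small amber jar with the black lid on the white plate of the stirrer, the small orange-lidded jar on the cork mat, and the grey case squarely in the green tray, its long side along the tray's long side. Do not tip any of them over, and leave the dropper bottle and the steel beaker where they stand.

Things in the scene. Friction and masses are not known exactly. Their poses are not given: they have to be found in the camera images.
- tub_mid (a point): white round tub with a blue screw lid, 60 mm diameter, 60 mm tall, 0.11-0.23 kg; the point is its centre, half-way up; z is up along its axis. At the start it stands on the bench and one of the small jars stands on its lid.
- case_mid (a point): grey closed rectangular case, 96 mm long (x axis) by 56 mm wide (y axis) by 60 mm tall, 0.15-0.31 kg; the point is its centre, half-way up; z is up. At the start it stands on the bench and the other small jar stands on its flat top.
- amber_jar_mid (a point): small amber-brown round jar with a black lid and a narrow paper band, 41 mm diameter, 50 mm tall, 0.08-0.16 kg; the point is its centre, half-way up; z is up along its axis. Starts loose on top of the tub or of the case.
- orange_jar_mid (a point): small white round jar with an orange lid, 41 mm diameter, 50 mm tall, 0.06-0.13 kg; the point is its centre, half-way up; z is up along its axis. Starts loose on top of the tub or of the case.
- balance_pan (a point): place for the tub: middle of the square steel pan (96 x 96 mm) of a flat white balance; the point lies on the pan's upper face, 40 mm above the bench. The fixed housing is 130 mm wide (its y axis), reaches 58 mm to its own +x and 108 mm to its own -x (display side) of this point and is lower than the pan.
- stirrer_plate (a point): place for the amber jar: middle of the round white plate (96 mm diameter) of a purple stirrer; the point lies on the plate's upper face, 44 mm above the bench. The fixed housing is 120 mm wide (its y axis), reaches 58 mm to its own +x and 108 mm to its own -x (knob side) of this point and is lower than the plate.
- cork_top (a point): place for the orange-lidded jar: middle of a round cork mat, 110 mm diameter, fixed; the point lies on its upper face, 10 mm above the bench.
- tray_floor (a point): place for the case: middle of the inner floor of a fixed shallow green tray, inside 150 mm long (x axis) by 110 mm wide (y axis), walls 3 mm thick with the rim 14 mm above the bench; the point lies on the inner floor, 5 mm above the bench.
- dropper_mid (a point): bystander, loose: white dropper bottle with a yellow band and a black teat, 32 mm diameter, 90 mm tall; the point is its centre, half-way up.
- beaker_mid (a point): bystander, loose: open steel beaker, 60 mm diameter, 80 mm tall; the point is its centre, half-way up.
Things that resemble listed ones, but are neither listed nor needed, are in the scene too. Leave any turquoise or yellow look-alike of the part that bears orange_jar_mid alone. Several things look just like the part that bears cork_top: the one meant starts farthest to the robot's right.

How it is judged:
At the end, for the whole second after the job is handed in: Tub on the balance pan, amber jar on the stirrer plate, orange-lidded jar on the cork mat, each within 12 mm of the middle; case on the tray floor within 15 mm of its middle and 0.2 rad of its long side; all upright (0.1 rad), resting there (height within 5 mm), released, at rest (horizontal distance between tub_mid and balance_pan below 0.012 m and z of tub_mid in the frame of balance_pan between 0.025 and 0.035 m and angle between each of tub_mid, amber_jar_mid, orange_jar_mid, case_mid's own z axis and vertical below 0.1 rad and linear speed of each of tub, amber_jar, orange_jar, case below 0.02 m/s and horizontal distance between amber_jar_mid and stirrer_plate below 0.012 m and z of amber_jar_mid in the frame of stirrer_plate between 0.02 and 0.03 m and horizontal distance between orange_jar_mid and cork_top below 0.012 m and z of orange_jar_mid in the frame of cork_top between 0.02 and 0.03 m and horizontal distance between case_mid and tray_floor below 0.015 m and z of case_mid in the frame of tray_floor between 0.025 and 0.035 m and angle between the x axis of case_mid and the x axis of tray_floor, either way round below 0.2 rad); the robot touches nothing.
It fails at once if a sample is tipped over (angle between any of tub_mid, amber_jar_mid, orange_jar_mid, case_mid's own z axis and vertical above 0.8 rad).
It fails at once if the dropper bottle or the steel beaker is shifted by more than 25 mm or knocked over (distance of any of dropper_mid, beaker_mid from where it was at the start of the episode above 0.025 m).
It also fails if it takes over 104 s, if anything falls off the work surface, if the arm or the gripper's body presses on something with over 40 N, if the wrist force passes 120 N, or if a joint passes its speed limit or range.

## Robot

A 6-joint arm with a two-finger parallel gripper is mounted at the origin on the work surface. World frame = base frame: x ahead of the robot, y to its left, z up, the work surface at z = 0. Lengths are in m, angles in rad, forces in N, time in s.
With the tool pointing down it reaches from about 0.35 to 0.975 m from the base axis. Payload 7.1 kg.
Tool frame: the origin (TCP) lies on the front face of the gripper's body, between the roots of the fingers; the fingertips stand 80 mm ahead of it and the grasp point (between the pads) lies 61 mm ahead of it; z points along the fingers, y is the line along which they close (so a half turn about z gives the same grasp; the last joint's range is limited). The gripper opens to 88 mm and grips with 3 to 60 N. Pads are 20 mm wide; open, the fingers measure 115 mm over their backs; the gripper's body (75 mm by 178 mm) begins 61 mm behind the grasp point.
Start: joints at [1.169, 0.423, 1.63, -0, 1.089, -0.019], TCP at [0.233, 0.58, 0.303] pointing down, gripper open.
Joint ranges: [-3, 3], [-0.9, 2.11], [0.09, 2.58], [-1.31, 4.45], [0.11, 2.69], [-2.54, 2.54]. Speed limits (rad/s): [2.39, 2.39, 3.01, 3.14, 3.14, 3.14].

## Interface

Orientations are given as a rotation vector (axis times angle).
In Python, from plant import ctrl, claw, kinematics, observe, imaging, job gives the robot as it stands. Calls block until the motion is done:
- ctrl.move_ptp(position, orientation): joint-space move of the TCP to a pose.
- ctrl.movel(position, feed=0.15, rot=None, max_force=None): straight line of the TCP; rot=None keeps the orientation; feed is the mean speed in m/s. With max_force (N) it stops when the force on the tool has changed by that much, and returns True; else False.
- ctrl.set_joints(angles): joint-space move.
- claw.let_go() and claw.close_gripper(grip_force=None): open the fingers fully, or close them until they stop; grip_force is the grip in N (None keeps the last).
- ctrl.hold(seconds).
- kinematics.solve_ik(position, orientation): joint angles nearest the present ones, or None.
- observe(): the state.
- imaging.grab_frame(name): name is "scene" or "top" or "wrist"; returns the picture (384x512x3 uint8, red, green, blue); there is no depth.
- imaging.camera_params(name): a dict with "K" (3x3 intrinsics, pixels), "k1" (the pictures are not rectified: a ray, as slopes to the right and down, at radius r is drawn at 1 + k1 r^2 times it, then the intrinsics apply), "world_from_camera" (4x4, takes a point from camera to world coordinates). Camera axes: x right, y up, looking along -z (the intrinsics and any distortion apply to the point x, -y, -z); pixel columns grow to the right and rows downward; lengths in m; the calibration is good to about 2 mm. A picture is of the moment at which its call begins: read the wrist's pose just before it. camera_params takes no time and is no camera call; for the wrist camera it gives the pose at the moment of the call.
A pose or a line that the arm cannot do raises ctrl.PlanningError and nothing moves.
- job.close_job(): hands the job in; it is judged then, once.
The state is a dict: "t": time; "q": joint angles; "dq": joint speeds; "joint_efforts": joint torques, N m; "eef_pos": TCP position; "ee_rot": TCP orientation; "ft_force": force on the tool from outside, world axes, zero at the start; "torque": the same for the moment, N m; "gripper_width": opening from 0.0 (shut) to 1.0 (fully open); "finger_force": force on a finger pad.
Only numpy, scipy, OpenCV 4.12 (cv2) and the standard library are available. Lean on these libraries where they do the work, as an engineer would, in place of code of your own. Each camera call takes 0.05 s, during which the arm holds its last target. There are 200 camera calls.

## Working session

There is one attempt and no reset: what is moved stays moved. The work goes in short steps, each a Python script; the robot and the scene stay as the last script left them, time stands still between calls to the robot, and variables do not carry over. Pictures are saved under pics/ and viewed, at most 14 in all, crops included, and the job is handed in when it is done.

```bash
mkdir -p pics; ls
python3 - <<'E'
from plant import *
from plant import ctrl, claw, kinematics, observe, imaging, job
import cv2,numpy as np
for n in ("scene","top","wrist"):
    im=imaging.grab_frame(n); cv2.imwrite(f"pics/{n}0.png",im[:,:,::-1])
    p=imaging.camera_params(n); print(n,np.round(p["K"],1).tolist(),p["k1"],np.round(p["world_from_camera"],3).tolist())
s=observe();print(s["t"],s["eef_pos"],s["ee_rot"],s["gripper_width"])
E
```

```text
pics
scene [[376.2, 0.0, 258.0], [0.0, 376.2, 194.2], [0.0, 0.0, 1.0]] -0.0515864013114232 [[0.553, -0.477, 0.684, 1.216], [0.833, 0.309, -0.458, -0.333], [0.007, 0.823, 0.568, 0.705], [0.0, 0.0, 0.0, 1.0]]
top [[411.8, 0.0, 248.8], [0.0, 411.8, 193.2], [0.0, 0.0, 1.0]] -0.05939711232809077 [[0.028, 0.991, -0.134, 0.329], [-1.0, 0.027, -0.012, 0.153], [-0.008, 0.134, 0.991, 1.321], [0.0, 0.0, 0.0, 1.0]]
wrist [[289.2, 0.0, 256.1], [0.0, 289.2, 193.0], [0.0, 0.0, 1.0]] -0.03419873108936017 [[0.373, -0.886, -0.275, 0.158], [0.928, 0.356, 0.111, 0.609], [0.0, -0.297, 0.955, 0.384], [0.0, 0.0, 0.0, 1.0]]
0.15 [0.23328733 0.57945903 0.30206234] [-5.97551522e-01 -3.08399217e+00  1.88824300e-03] 1.0006283630836834
```

View pics/top0.png

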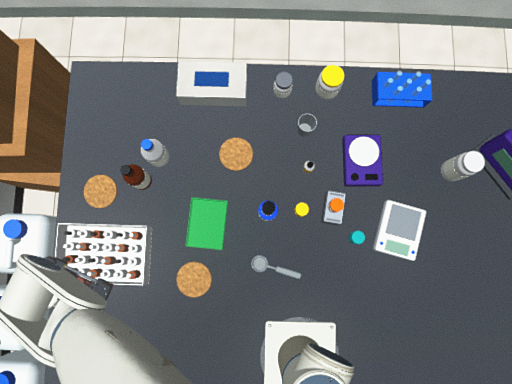

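View pics/scene0.png

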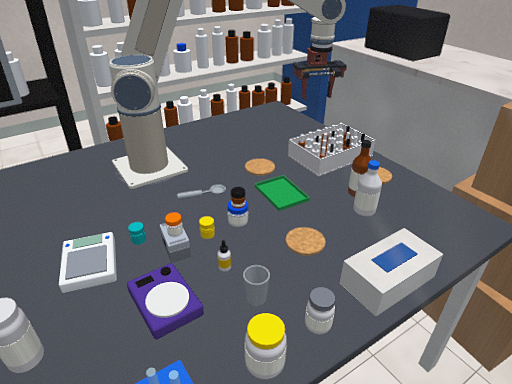

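The top view shows the amber jar on the tub (268,210), the orange jar on the case (336,205), the stirrer plate (363,150) and the pan (404,222). The tray is at (207,223) and the rightmost cork at (236,153). The dropper is at (309,166), the beaker at (307,123), and the yellow and turquoise look-alikes at (302,209) and (358,237).

Run:
```python
import cv2
a=cv2.imread("pics/top0.png")[100:270,180:435]; cv2.imwrite("pics/topc.png",cv2.resize(a,None,fx=3.1,fy=3.1,interpolation=cv2.INTER_CUBIC))
a=cv2.imread("pics/scene0.png")[180:340,50:340]; cv2.imwrite("pics/scenec.png",cv2.resize(a,None,fx=2.75,fy=2.75,interpolation=cv2.INTER_CUBIC))
```

```text
(no output)
```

View pics/topc.png

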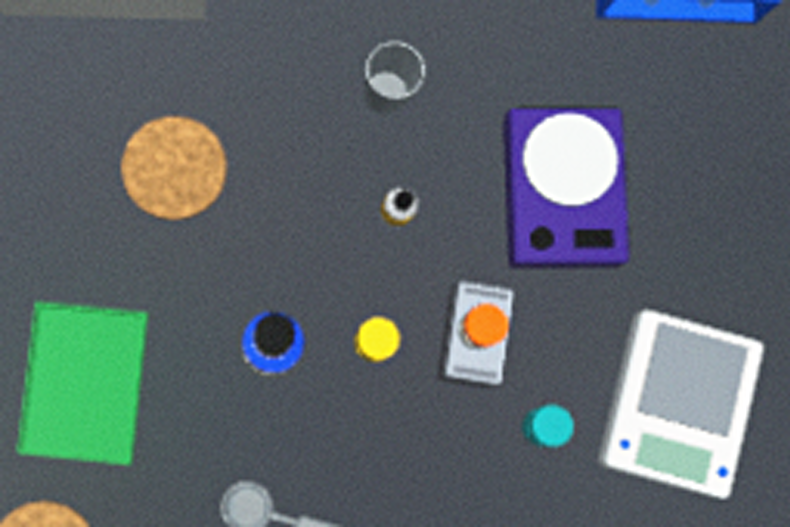

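View pics/scenec.png

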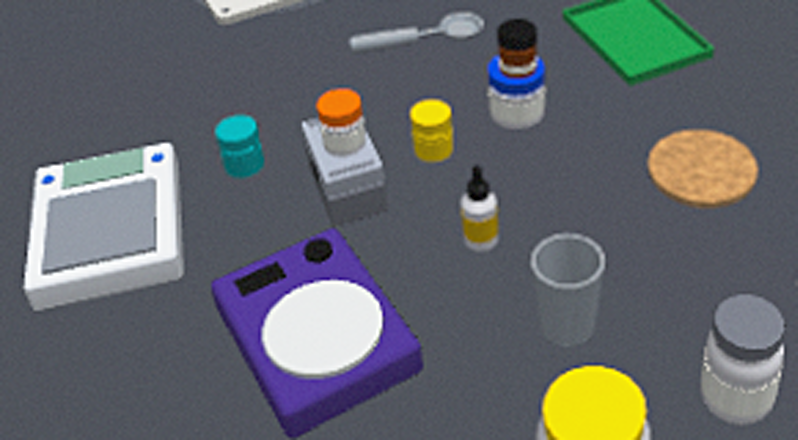

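The crops show every item clearly. No lid is hidden, and the case top is only partly covered by the orange jar. Next I segment both views and triangulate.

```bash
cat > h.py <<'E'
import cv2,numpy as np
from plant import ctrl, claw, kinematics, observe, imaging, job
def ray(p,uv):
    n=cv2.undistortPoints(np.array([[uv]],float),np.array(p["K"]),np.array([p["k1"],0,0,0.]))[0,0]
    T=np.array(p["world_from_camera"]); d=T[:3,:3]@[n[0],-n[1],-1]
    return T[:3,3],d/np.linalg.norm(d)
def onplane(p,uv,z):
    o,d=ray(p,uv); return o+d*(z-o[2])/d[2]
def tri(p1,u1,p2,u2):
    (a,d),(b,e)=ray(p1,u1),ray(p2,u2)
    s=np.linalg.lstsq(np.c_[d,-e],b-a,rcond=None)[0]
    P,Q=a+d*s[0],b+e*s[1]; return (P+Q)/2,np.linalg.norm(P-Q)
RNG={"orange":((3,150,150),(14,255,255)),"black":((0,0,0),(180,255,38)),"white":((0,0,215),(180,30,255)),
 "cork":((8,70,120),(25,200,255)),"green":((55,120,60),(75,255,255)),"purple":((125,90,40),(145,255,255)),
 "blue":((108,150,80),(122,255,255)),"pan":((90,10,120),(120,60,190)),"case":((90,5,140),(125,50,235)),"yellow":((24,150,120),(33,255,255)),"turq":((84,150,80),(95,255,255))}
def blob(im,col,box):
    """largest contour of colour in box (u0,v0,u1,v1): area, filled mask's hull"""
    u0,v0,u1,v1=box; hsv=cv2.cvtColor(im[v0:v1,u0:u1],cv2.COLOR_RGB2HSV)
    m=cv2.inRange(hsv,*map(np.array,RNG[col]))
    c=max(cv2.findContours(m,cv2.RETR_EXTERNAL,cv2.CHAIN_APPROX_NONE,offset=(u0,v0))[0],key=cv2.contourArea)
    h=cv2.convexHull(c); M=cv2.moments(h)
    return np.array([M["m10"]/M["m00"],M["m01"]/M["m00"]]),h,M["m00"]
def rect(p,h,z):
    """hull cast on plane z: centre, sizes (long, short), yaw of long side"""
    w=np.array([onplane(p,q[0].astype(float),z)[:2] for q in h],np.float32)
    c,s,a=cv2.minAreaRect(w*1000); a=np.radians(a)
    if s[1]>s[0]: s=s[::-1]; a+=np.pi/2
    return np.array(c)/1000,np.round(s),(a+np.pi/2)%np.pi-np.pi/2
E
python3 - <<'E'
from h import *
ims={n:cv2.imread(f"pics/{n}0.png")[:,:,::-1].copy() for n in("top","scene")}
P={n:imaging.camera_params(n) for n in ims}
def C(x): return (int(x[0]/3.1+180),int(x[1]/3.1+100),int(x[2]/3.1+180),int(x[3]/3.1+100))
def S(x): return (int(x[0]/2.75+50),int(x[1]/2.75+180),int(x[2]/2.75+50),int(x[3]/2.75+180))
J={"amber":("black",(245,305,305,365),(485,10,550,65)),"orange":("orange",(450,290,520,360),(300,75,375,140)),
"plate":("white",(515,105,625,215),(250,270,395,385)),"pan":("pan",(625,310,760,445),(35,170,165,280)),
"cork":("cork",(110,105,240,230),(640,120,770,215)),"tray":("green",(5,290,160,475),(555,0,720,90)),
"case":("case",(435,275,525,395),(300,110,385,190)),"tublid":("blue",(235,300,310,380),(480,50,555,100)),"yellow":("yellow",(350,310,405,370),(405,95,460,140)),"turq":("turq",(520,400,580,450),(210,110,265,160)),"dropper":("black",(385,180,420,215),(465,165,490,205))}
for k,(c,a,b) in J.items():
    u1,h1,A=blob(ims["top"],c,C(a)); u2,h2,B=blob(ims["scene"],c,S(b))
    X,e=tri(P["top"],u1,P["scene"],u2); r=rect(P["top"],h1,X[2])
    print(k,u1.round(1),A,u2.round(1),B,"X",X.round(3),"gap",round(e,4),"rect",r[0].round(3),r[1],round(r[2],3))
E
```

```text
amber [268.3 212. ] 5.0 [237.5 192.2] 111.5 X [0.441 0.111 0.096] gap 0.0062 rect [0.439 0.108] [9. 6.] -1.544
orange [334.9 206.2] 74.0 [173.  220.4] 83.0 X [ 0.462 -0.092  0.095] gap 0.002 rect [ 0.461 -0.09 ] [39. 22.] 0.911
plate [363.6 150.9] 655.5 [166.9 298.4] 1100.0 X [ 0.648 -0.193  0.042] gap 0.0003 rect [ 0.648 -0.193] [94. 92.] -1.542
pan [403.  222.2] 848.5 [ 86.  261.8] 1053.0 X [ 0.424 -0.318  0.035] gap 0.0009 rect [ 0.424 -0.318] [93. 93.] 1.32
cork [235.6 153.6] 868.5 [305.3 240.1] 823.0 X [0.635 0.216 0.008] gap 0.0011 rect [0.636 0.217] [110. 108.] 0.027
tray [206.2 223.3] 1820.5 [281.6 193.2] 1026.0 X [0.406 0.303 0.001] gap 0.0003 rect [0.407 0.304] [159. 119.] -0.076
case [334.4 206.8] 544.0 [173.5 234.2] 430.5 X [ 0.465 -0.098  0.053] gap 0.0006 rect [ 0.465 -0.097] [97. 55.] -0.137
tublid [267.6 210. ] 276.0 [237.1 206.6] 231.0 X [0.449 0.108 0.051] gap 0.0018 rect [0.45  0.109] [59. 56.] -1.546
yellow [301.4 209.2] 140.5 [206.3 222.9] 162.5 X [0.456 0.003 0.041] gap 0.0009 rect [0.455 0.003] [41. 41.] 0.014
turq [356.6 237. ] 153.5 [136.5 229.9] 210.0 X [ 0.374 -0.171  0.037] gap 0.0006 rect [ 0.374 -0.17 ] [47. 37.] -1.547
dropper [309.9 164. ] 12.5 [223.1 247.1] 50.0 X [ 0.595 -0.019  0.068] gap 0.0017 rect [ 0.595 -0.019] [13. 12.] 0.008
```

Measured heights agree with the text: pan about 0.035, plate 0.042, cork 0.008, case top about 0.053. Now a closer wrist look from two places.

```bash
cat >> h.py <<'E'
from scipy.spatial.transform import Rotation as Ro
def rot(a):
    "tool down, fingers closing along world direction a+90deg"
    c,s=np.cos(a),np.sin(a)
    return Ro.from_matrix(np.array([[-c,-s,0],[-s,c,0],[0,0,-1.]])).as_rotvec()
def rad(x,y): return np.arctan2(y,x)-np.pi/2   # fingers closing radially
def look(name):
    p=imaging.camera_params("wrist"); im=imaging.grab_frame("wrist")
    cv2.imwrite(f"pics/{name}.png",im[:,:,::-1]); np.save(f"pics/{name}.npy",p,allow_pickle=True); return p,im
def load(name):
    return np.load(f"pics/{name}.npy",allow_pickle=True).item(),cv2.imread(f"pics/{name}.png")[:,:,::-1].copy()
E
python3 - <<'E'
from h import *
for n,(x,y) in {"wA":(.45,.09),"wO":(.46,-.08)}.items():
    ctrl.move_ptp([x,y,.33],rot(rad(x,y))); look(n); s=observe(); print(s["t"],s["q"].round(2) if hasattr(s["q"],"round") else s["q"])
E
python3 -c "
import cv2,numpy as np
cv2.imwrite('pics/wAO.png',cv2.resize(np.vstack([cv2.imread('pics/wA.png'),cv2.imread('pics/wO.png')]),None,fx=.78,fy=.78,interpolation=cv2.INTER_AREA))"
```

```text
2.1333 [ 0.17  0.14  1.96  0.    1.04 -0.03]
2.9 [-0.2   0.15  1.94  0.    1.05 -0.03]
```

View pics/wAO.png

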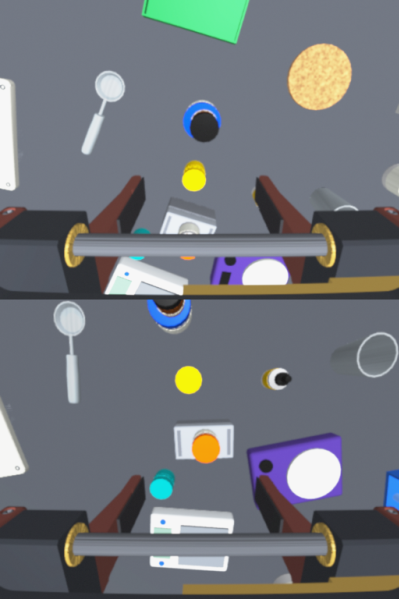

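The upper frame (wA) shows the black lid at full-size pixel (262,162), the cork and the tray. The lower frame (wO) shows the orange lid at (264,190) on the case, and the stirrer plate at (402,222).

Run:
```python
from h import *
RNG["black"]=((0,0,0),(180,255,60))
sc=cv2.imread("pics/scene0.png")[:,:,::-1].copy(); ps=imaging.camera_params("scene")
pA,A=load("wA"); pO,O=load("wO")
def B(u0,v0,u1,v1,dv=0): return tuple(int(t) for t in (u0/.78,(v0-dv)/.78,u1/.78,(v1-dv)/.78))
for k,p,im,c,b,us,z in [("amber",pA,A,"black",B(183,105,222,145),(237.5,192.2),.105),("orange",pO,O,"orange",B(186,428,225,465,300),(173,220.4),.105),
  ("tub",pA,A,"blue",B(180,95,225,145),(237.1,206.6),.055),("cork",pA,A,"cork",B(280,35,360,115),(305.3,240.1),.01),
  ("plate",pO,O,"white",B(282,440,345,503,300),(166.9,298.4),.044),("case",pO,O,"case",B(170,415,238,464,300),(173.5,234.2),.06)]:
    u,h,a=blob(im,c,b); X,e=tri(p,u,ps,us); r=rect(p,h,z)
    print(k,u.round(1),a,"tri",X.round(3),round(e,4),"plane",onplane(p,u,z).round(4),"rect",r[0].round(4),r[1],round(r[2],3))
```

```text
amber [261.4 162.7] 984.0 tri [0.452 0.11  0.102] 0.0022 plane [0.4522 0.1113 0.105 ] rect [0.4523 0.1112] [40. 36.] -1.35
orange [262.  177.1] 174.0 tri [ 0.464 -0.086  0.093] 0.0144 plane [ 0.4676 -0.0764  0.105 ] rect [ 0.4678 -0.0755] [32. 10.] -0.064
tub [257.5 152.6] 1546.0 tri [0.447 0.111 0.048] 0.0036 plane [0.4478 0.1132 0.055 ] rect [0.4468 0.1147] [60. 48.] 0.555
cork [409.1  98.1] 5426.0 tri [0.635 0.218 0.006] 0.003 plane [0.6337 0.2185 0.01  ] rect [0.6342 0.2168] [111. 108.] 0.216
plate [402.2 222.9] 3321.5 tri [ 0.648 -0.192  0.041] 0.0034 plane [ 0.6474 -0.1891  0.044 ] rect [ 0.6479 -0.1906] [96. 94.] 1.518
case [261.  181.5] 3411.0 tri [ 0.464 -0.096  0.051] 0.0024 plane [ 0.4645 -0.093   0.06  ] rect [ 0.4644 -0.0938] [96. 59.] -0.14
```

```bash
cat >> h.py <<'E'
def pick(x,y,a,z,grip,hi=.25):
    ctrl.move_ptp([x,y,hi],rot(a)); ctrl.movel([x,y,z+.03],feed=.25); ctrl.movel([x,y,z],feed=.1)
    claw.close_gripper(grip_force=grip); ctrl.hold(.1)
    s=observe(); print("grip",round(s["gripper_width"]*88,1),"mm",np.round(s["finger_force"],1),"z",round(s["eef_pos"][2],4))
    ctrl.movel([x,y,hi],feed=.2)
def place(x,y,a,z,hi=.25,dx=None):
    ctrl.move_ptp([x,y,hi],rot(a)); print("carried width",round(observe()["gripper_width"]*88,1))
    ctrl.movel([x,y,z+.015],feed=.2); ctrl.hold(.1)
    hit=ctrl.movel([x,y,z-.003],feed=.03,max_force=4); s=observe()
    print("down",hit,"z",round(s["eef_pos"][2],4),"want",z,"t",round(s["t"],1))
    claw.let_go(); ctrl.movel([x,y,hi],feed=.25)
E
python3 - <<'E'
from h import *
RNG["orange"]=((4,130,130),(20,255,255))
pO,O=load("wO"); u,h,a=blob(O,"orange",(238,155,290,225)); o=onplane(pO,u,.105); print(u,a,o,rect(pO,h,.105), tri(pO,u,imaging.camera_params("scene"),(173,220.4)))
pick(.4522,.1112,rad(.4522,.1112),.150,15)
place(.6478,-.191,rad(.6478,-.191),.134)
E
```

```text
[263.49060241 190.59309237] 1037.5 [ 0.46672625 -0.09185794  0.105     ] (array([ 0.46672137, -0.09217453]), array([43., 39.]), np.float64(1.3999289765198486)) (array([ 0.46648882, -0.09387362,  0.0988133 ]), np.float64(0.0003512133879859987))
grip 41.0 mm 15.0 z 0.15
carried width 41.0
down True z 0.1335 want 0.134 t 8.8
```

```bash
python3 - <<'E'
from h import *
pick(.4666,-.0925,rad(.4666,-.0925),.150,15)
place(.6345,.217,rad(.6345,.217),.100)
x,y=.45,.10; ctrl.move_ptp([x,y,.33],rot(rad(x,y))); p1,i1=look("w1")
RNG["tublid"]=((105,150,60),(125,255,255))
u,h,a=blob(i1,"blue",(200,90,310,230)); print("tub",u.round(1),a,onplane(p1,u,.055).round(4),rect(p1,h,.055))
x,y=.44,.26; ctrl.move_ptp([x,y,.33],rot(rad(x,y))); p2,i2=look("w2")
for n,p,im in(("w1",p1,i1),("w2",p2,i2)):
    u,h,a=blob(im,"green",(100,0,420,230)); print("tray",u.round(1),a,rect(p,h,.012))
print(observe()["t"])
E
python3 -c "
import cv2,numpy as np
cv2.imwrite('pics/w12.png',cv2.resize(np.vstack([cv2.imread('pics/w1.png'),cv2.imread('pics/w2.png')]),None,fx=.78,fy=.78,interpolation=cv2.INTER_AREA))"
```

```text
grip 40.7 mm 15.0 z 0.15
carried width 41.1
down True z 0.0994 want 0.1 t 16.3
tub [256.5 162.8] 1775.0 [0.4497 0.1102 0.055 ] (array([0.44974664, 0.1098672 ]), array([60., 59.]), np.float64(-1.3518388452672019))
tray [257.6  24.1] 6067.0 (array([0.4049823 , 0.28276245]), array([157.,  78.]), np.float64(-0.0726377187319116))
tray [250.4 121.2] 10308.0 (array([0.40675748, 0.30283124]), array([157., 117.]), np.float64(-0.07402163039237131))
19.6083
```

View pics/w12.png

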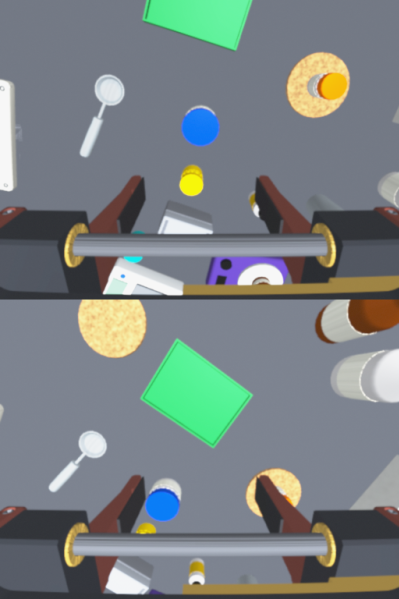

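The orange jar stands on the cork, the amber jar on the plate, and the tub and tray are clear. Next I take a look at the pan and move the tub.

Run:
```python
from h import *
x,y=.44,-.27; ctrl.move_ptp([x,y,.33],rot(rad(x,y))); p,im=look("w3")
for n,z,c in(("pan",.04,(.424,-.318)),("case",.06,(.465,-.095))):
    try:
        T=np.linalg.inv(p["world_from_camera"]); q=T@[*c,z,1]; v=np.array([q[0],-q[1],-q[2]])
        uv=cv2.projectPoints(v[None],np.zeros(3),np.zeros(3),np.array(p["K"]),np.array([p["k1"],0,0,0.]))[0][0,0]
        b=[int(max(0,t)) for t in(uv[0]-75,uv[1]-75,uv[0]+75,uv[1]+75)]
        u,h,a=blob(im,"pan",b); print(n,uv.round(),u.round(1),a,rect(p,h,z))
    except Exception as e: print(n,e)
pick(.4497,.110,rad(.4497,.110),.095,20)
print(observe()["t"])
```

```text
pan [264. 204.] [248.5 201.7] 10615.0 (array([ 0.40317767, -0.30548425]), array([163., 133.]), np.float64(-0.25083355569463883))
case [191.  28.] [190.4  30.7] 4574.5 (array([ 0.4643139 , -0.09578372]), array([97., 57.]), np.float64(-0.1384233902951575))
grip 60.1 mm 20.0 z 0.0953
25.6917
```

View pics/w3.png

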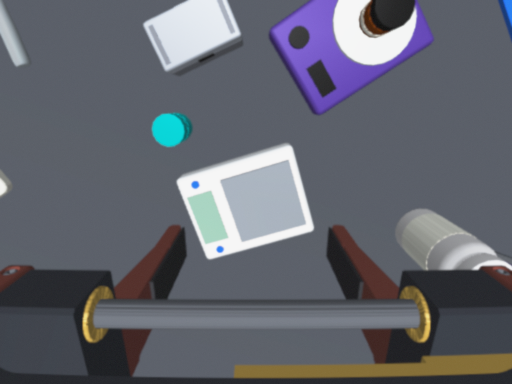

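The view shows the pan's corners at about (222,181), (289,161), (304,221) and (243,241). The case at (191,33) is now clear.

Run:
```python
from h import *
p,im=load("w3")
r=rect(p,np.array([[[222,181]],[[289,161]],[[304,221]],[[243,241]]]),.04); print("corners",r)
g=im[150:250,215:312].astype(float).mean(2); m=((g>120)&(g<185)).astype(np.uint8)
m=cv2.morphologyEx(m,cv2.MORPH_OPEN,np.ones((9,9)))
M=cv2.moments(m,True); c=onplane(p,(M["m10"]/M["m00"]+215,M["m01"]/M["m00"]+150),.04); print("mask",M["m00"],c)
c=c[:2] if np.hypot(*(c[:2]-r[0]))<.004 else r[0]
t=(c+np.array([.424,-.318]))/2; print("target",t)
place(*t,rad(*t),.135)
a=-.138; q=[]
for d in (0,np.pi):
  q.append([kinematics.solve_ik([.4644,-.0958,.25],rot(a+d)),kinematics.solve_ik([.4068,.3032,.25],rot(-.075+d))])
  print([None if v is None else np.round(v,2) for v in q[-1]])
```

```text
corners (array([ 0.4264118 , -0.31691266]), array([92., 92.]), np.float64(-0.25258924464327404))
mask 4297.0 [ 0.42645349 -0.31308873  0.04      ]
target [ 0.42522675 -0.31554437]
carried width 60.0
down True z 0.1348 want 0.135 t 28.5
[array([-0.23,  0.28,  2.  , -0.  ,  0.86, -1.66]), array([ 0.62,  0.33,  1.93, -0.  ,  0.89, -0.88])]
[array([-0.23,  0.28,  2.  ,  0.  ,  0.86,  1.48]), array([ 0.62,  0.33,  1.93, -0.  ,  0.89,  2.26])]
```

Run:
```python
from h import *
pick(.4644,-.0956,-.138,.095,25)
place(.4068,.3032,-.075,.100)
x,y=.42,.28; ctrl.move_ptp([x,y,.33],rot(rad(x,y))); look("f1")
x,y=.45,-.25; ctrl.move_ptp([x,y,.33],rot(rad(x,y))); look("f2")
ctrl.set_joints([1.169,.423,1.63,0,1.089,-.019])
for n in("top","scene"): cv2.imwrite(f"pics/{n}1.png",imaging.grab_frame(n)[:,:,::-1])
print(observe()["t"])
a=cv2.imread("pics/top1.png")[100:270,180:435]; cv2.imwrite("pics/topc1.png",cv2.resize(a,None,fx=3.1,fy=3.1,interpolation=cv2.INTER_CUBIC))
cv2.imwrite('pics/f12.png',cv2.resize(np.vstack([cv2.imread('pics/f1.png'),cv2.imread('pics/f2.png')]),None,fx=.78,fy=.78,interpolation=cv2.INTER_AREA))
```

```text
grip 56.4 mm 25.0 z 0.0952
carried width 56.0
down True z 0.098 want 0.1 t 36.9
44.3
```

View pics/topc1.png

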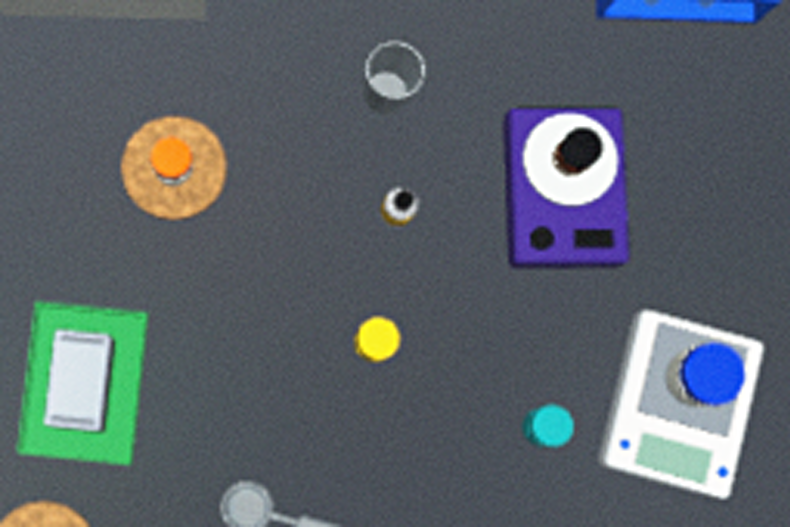

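View pics/f12.png

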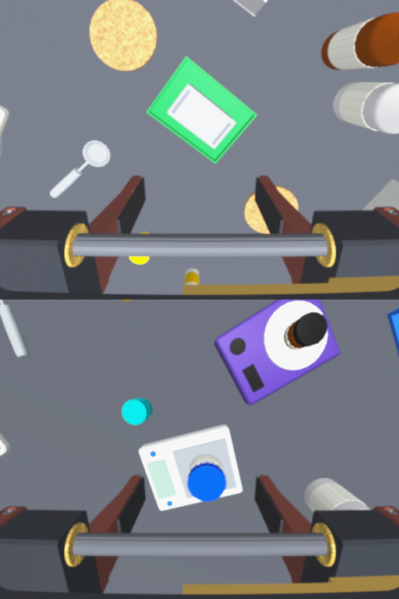

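Everything stands in its place. A final numeric check of the offsets.

Run:
```python
from h import *
RNG["black"]=((0,0,0),(180,255,48)); RNG["orange"]=((3,130,130),(20,255,255))
t=cv2.imread("pics/top1.png")[:,:,::-1].copy(); P=imaging.camera_params("top")
p2,f2=load("f2"); p1,f1=load("f1")
def C(*x): return (int(x[0]/3.1+180),int(x[1]/3.1+100),int(x[2]/3.1+180),int(x[3]/3.1+100))
def S(*x): return tuple(int(v) for v in (x[0]/.78,(x[1])/.78,x[2]/.78,(x[3])/.78))
for k,p,im,c,b,z in [("orange top",P,t,"orange",C(145,130,195,185),.055),("amber top",P,t,"black",C(545,115,612,185),.089),("tub top",P,t,"blue",C(675,330,755,415),.095),("case top",P,t,"case",C(35,320,120,440),.065),("tray top",P,t,"green",C(5,290,160,475),.012),
 ("tub w",p2,f2,"blue",S(180,155,235,205),.095),("amber w",p2,f2,"black",S(280,5,332,58),.089),("plate w",p2,f2,"white",S(255,0,335,75),.044),("case w",p1,f1,"case",S(150,75,250,160),.065)]:
    u,h,a=blob(im,c,b); r=rect(p,h,z); print(k,a,onplane(p,u,z)[:2].round(4),r[0].round(4),r[1],round(r[2],3))
```

```text
orange top 238.5 [0.6392 0.222 ] [0.6378 0.221 ] [55. 47.] 0.031
amber top 115.5 [ 0.646 -0.19 ] [ 0.6455 -0.1897] [43. 32.] -0.767
tub top 292.5 [ 0.4258 -0.316 ] [ 0.4254 -0.3156] [58. 57.] 1.552
case top 524.5 [0.4051 0.3   ] [0.4055 0.3002] [94. 54.] -0.086
tray top 1810.0 [0.4059 0.302 ] [0.4065 0.3021] [157. 118.] -0.078
tub w 1820.0 [ 0.4269 -0.3145] [ 0.4267 -0.3144] [61. 60.] 0.507
amber w 1221.5 [ 0.6466 -0.1917] [ 0.6466 -0.1926] [43. 33.] -0.188
plate w 5553.5 [ 0.6473 -0.19  ] [ 0.6459 -0.1916] [96. 93.] 1.494
case w 2050.0 [0.3876 0.2384] [0.3938 0.2553] [94. 70.] 0.591
```

```bash
python3 -c "
from plant import job
print(job.close_job())"
```

```text
the job is handed in; nothing more can be done
None
```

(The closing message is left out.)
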